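# Find the tired leaf spring and mark it

## Task

One of the three spring-leaf tool clips screwed to the bench has gone soft. Working from the robot's left to its right, press each leaf with closed fingertips on the rivet at its mid-span with about 8 N for a second, never more than 15 N, and judge how far it gives. Then take the turned wooden peg from its stand and put it in the hole of the soft one's block only, fully down and upright, let it go, and leave everything else on the bench where it was.

Things in the scene. Friction and masses are not known exactly. Their poses are not given: they have to be found in the camera images.
- leaf_a: one of three spring-steel leaves that look alike and whose order on the bench varies: a level strip 110 x 24 x 3 mm, top 63 mm above the bench, 30 mm of air under it. Origin at its root, clamped on a post (clamp top 72 mm above the bench, screw heads 73); -x runs to the free tip, z up. Under 8 N at the rivet a sound leaf gives about 3 to 4 mm there, a soft one about 9 to 10 mm; both spring back
- rivet_a (a point): centre of the top face of the dark round rivet head at the mid-span of leaf_a, 55 mm from root and tip: 16 mm across, 5 mm proud of the leaf, top 68 mm above the bench when unloaded. Moves with the leaf; x along the leaf towards its root, z up
- hole_a (a point): centre of the mouth, 30 mm above the bench, of the marking hole (19 mm across, 24 mm deep, chamfered) in the oak block that carries leaf_a, 78 mm from its rivet and 23 mm beyond the leaf's free tip. The block is 180 x 64 x 30 mm, screwed down; x along the block towards the leaf, z up
- leaf_b: one of three spring-steel leaves that look alike and whose order on the bench varies: a level strip 110 x 24 x 3 mm, top 63 mm above the bench, 30 mm of air under it. Origin at its root, clamped on a post (clamp top 72 mm above the bench, screw heads 73); -x runs to the free tip, z up. Under 8 N at the rivet a sound leaf gives about 3 to 4 mm there, a soft one about 9 to 10 mm; both spring back
- rivet_b (a point): centre of the top face of the dark round rivet head at the mid-span of leaf_b, 55 mm from root and tip: 16 mm across, 5 mm proud of the leaf, top 68 mm above the bench when unloaded. Moves with the leaf; x along the leaf towards its root, z up
- hole_b (a point): centre of the mouth, 30 mm above the bench, of the marking hole (19 mm across, 24 mm deep, chamfered) in the oak block that carries leaf_b, 78 mm from its rivet and 23 mm beyond the leaf's free tip. The block is 180 x 64 x 30 mm, screwed down; x along the block towards the leaf, z up
- leaf_c: one of three spring-steel leaves that look alike and whose order on the bench varies: a level strip 110 x 24 x 3 mm, top 63 mm above the bench, 30 mm of air under it. Origin at its root, clamped on a post (clamp top 72 mm above the bench, screw heads 73); -x runs to the free tip, z up. Under 8 N at the rivet a sound leaf gives about 3 to 4 mm there, a soft one about 9 to 10 mm; both spring back
- rivet_c (a point): centre of the top face of the dark round rivet head at the mid-span of leaf_c, 55 mm from root and tip: 16 mm across, 5 mm proud of the leaf, top 68 mm above the bench when unloaded. Moves with the leaf; x along the leaf towards its root, z up
- hole_c (a point): centre of the mouth, 30 mm above the bench, of the marking hole (19 mm across, 24 mm deep, chamfered) in the oak block that carries leaf_c, 78 mm from its rivet and 23 mm beyond the leaf's free tip. The block is 180 x 64 x 30 mm, screwed down; x along the block towards the leaf, z up
- peg_mid (a point): centre, half-way up, of the wooden marker peg, 80 mm long, about 30 g: a 16 mm shank with tapered foot, and 55 to 77 mm above the foot a 22 mm round head to grip. Starts upright, 24 mm deep in a 19 mm hole of a dark wooden stand (60 x 60 x 30 mm, fixed) left or right of the blocks; z along the peg, head up. Fully down in a hole this point is 16 mm above the mouth
- mug: blue coffee mug, 80 mm across and 90 mm tall, loose; origin under its centre. It stands off to one side of the blocks, opposite the peg stand
- blank: small dark square wood blank 120 x 19 x 19 mm lying along x between two of the blocks, loose
- ferrule: small brass tube 24 mm across, 22 mm tall, standing between two of the blocks, loose
- finish_jar: amber jar 64 mm across, 85 mm tall, loose, at the back
- sanding_block: cork sanding block 65 x 110 x 30 mm, loose, at the back
- chisel: turning chisel, 330 mm long with a wooden handle, lying at the back, loose
Things that resemble listed ones, but are neither listed nor needed, are in the scene too. There is more than one size of the part that bears peg_mid; the job needs the smaller.

How it is judged:
On the way, in this order (a step that is already met when the one before it is completed fails the run):
1. the left leaf's rivet is pressed by the fingers with a steady 8 N (5.5 to 11 N) (((world y of rivet_a above 0.09 m and contact force between leaf_a_c1 and the fingers between 5.5 and 11 N) or (world y of rivet_b above 0.09 m and contact force between leaf_b_c1 and the fingers between 5.5 and 11 N) or (world y of rivet_c above 0.09 m and contact force between leaf_c_c1 and the fingers between 5.5 and 11 N))), for 0.4 s.
2. the middle leaf's rivet is pressed by the fingers with a steady 8 N (5.5 to 11 N) (((world y of rivet_a between -0.09 and 0.09 m and contact force between leaf_a_c1 and the fingers between 5.5 and 11 N) or (world y of rivet_b between -0.09 and 0.09 m and contact force between leaf_b_c1 and the fingers between 5.5 and 11 N) or (world y of rivet_c between -0.09 and 0.09 m and contact force between leaf_c_c1 and the fingers between 5.5 and 11 N))), for 0.4 s.
3. the right leaf's rivet is pressed by the fingers with a steady 8 N (5.5 to 11 N) (((world y of rivet_a below -0.09 m and contact force between leaf_a_c1 and the fingers between 5.5 and 11 N) or (world y of rivet_b below -0.09 m and contact force between leaf_b_c1 and the fingers between 5.5 and 11 N) or (world y of rivet_c below -0.09 m and contact force between leaf_c_c1 and the fingers between 5.5 and 11 N))), for 0.4 s.
At the end, for the whole second after the job is handed in: the peg stands in the marking hole of the soft leaf's block, down to within 5 mm of the bottom, its centre within 10 mm of the hole's axis, within about 10 degrees of upright, released and at rest (horizontal distance between peg_mid and hole_c below 0.01 m and z of peg_mid in the frame of hole_c below 0.021 m and angle between peg_mid's own z axis and vertical below 0.17 rad and contact force between peg and the fingers below 0.05 N and linear speed of peg below 0.02 m/s); the robot touches nothing.
It fails at once if a leaf is loaded with more than 15 N (contact force between any of leaf_a, leaf_b, leaf_c and anything else above 15 N).
It fails at once if the peg is put into the hole of a sound leaf's block ((horizontal distance between peg_mid and hole_a below 0.012 m and z of peg_mid in the frame of hole_a below 0.032 m) or (horizontal distance between peg_mid and hole_b below 0.012 m and z of peg_mid in the frame of hole_b below 0.032 m)).
It fails at once if a bystander is moved by more than 20 mm (distance of any of mug, blank, ferrule, finish_jar, sanding_block, chisel from where it was at the start of the episode above 0.02 m).
It also fails if it takes over 72 s, if anything falls off the work surface, if the arm or the gripper's body presses on something with over 40 N, if the wrist force passes 120 N, or if a joint passes its speed limit or range.

## Robot

A 6-joint arm with a two-finger parallel gripper is mounted at the origin on the work surface. World frame = base frame: x ahead of the robot, y to its left, z up, the work surface at z = 0. Lengths are in m, angles in rad, forces in N, time in s.
With the tool pointing down it reaches from about 0.3 to 0.775 m from the base axis. Payload 14.6 kg.
Tool frame: the origin (TCP) lies midway between the tips of the shut fingers; the grasp point (between the pads) lies 19 mm behind it (ctrl.pinch_z is the distance from the TCP to the grasp point, in m); z points along the fingers, y is the line along which they close (so a half turn about z gives the same grasp; the last joint's range is limited). The gripper opens to 94 mm and grips with 3 to 60 N. Pads are 16 mm wide; open, the fingers measure 119 mm over their backs; the gripper's body (75 mm by 177 mm) begins 78 mm behind the grasp point.
Start: joints at [-1.356, 0.3, 1.521, -0, 1.321, -0.067], TCP at [0.153, -0.528, 0.205] pointing down, gripper open.
Joint ranges: [-3.03, 3.03], [-0.79, 2.21], [0.23, 2.52], [-1.04, 4.18], [0, 3.07], [-2.55, 2.55]. Speed limits (rad/s): [2.22, 2.22, 2.57, 3.14, 3.14, 3.14].

## Interface

Orientations are given as [roll, pitch, yaw] about the fixed x, y, z axes, in that order (R = Rz(yaw) Ry(pitch) Rx(roll)).
In Python, from station import ctrl gives the robot as it stands.
- The arm moves only by the tool jog_arm, never from a script. Its argument "motion" is a list of rows, each a list of 7 numbers: the shift along the tool's x, y, z in m, then the turn, a rotation vector about the tool's x, y, z in rad, then the opening, from -1 (shut) to 1 (fully open). In form: [[tx, ty, tz, rx, ry, rz, gripper], ...]. A call has 1 to 5 rows; each row shifts and turns the commanded pose from where the row before left it, along the tool's axes as they then stand; what a row does not reach is not made up. A row lasts 1/10 s, in which the tool goes at most 50 mm and 8.59 degrees, less where a joint would pass 70% of its speed; a pose out of reach is approached as far as the arm can. A call is refused whole if a number of a shift passes 0.05 or a number of a turn 0.15, either way. A call with a gripper value outside its range is refused whole. The fingers move at their own pace and stop on an object; "squeeze" is the grip in N (left out, the last holds). Time passes only in rows, so rows that do not move let the fingers close. It gives the time, the measured TCP pose, the force, the opening and the grip force at its end, in the units of the state.
- ctrl.get_obs(): the state, without advancing time (a new reading comes with each control period).
- ctrl.camera(name): name is "scene" or "top" or "wrist"; returns the picture (420x560x3 uint8, red, green, blue); there is no depth.
- ctrl.camera_model(name): a dict with "intrinsics" (3x3 intrinsics, pixels), "rvec" (rotation vector, rad) and "tvec" (3), from world to camera coordinates, as OpenCV has them. Camera axes: x right, y down, z forward; pixel columns grow to the right and rows downward; lengths in m; the calibration is good to about 2 mm. A picture is of the moment at which its call begins: read the wrist's pose just before it. camera_model takes no time and is no camera call; for the wrist camera it gives the pose at the moment of the call.
- ctrl.hand_in(): hands the job in; it is judged then, once.
The state is a dict: "time_s": time; "qpos": joint angles; "joint_vel": joint speeds; "tau": joint torques, N m; "ee_pos": TCP position; "eef_rot": TCP orientation; "force": force on the tool from outside, world axes, zero at the start; "moment": the same for the moment, N m; "grip_width": finger opening in m; "grip_force": force on a finger pad.
Only numpy, scipy, OpenCV 4.12 (cv2) and the standard library are available. Lean on these libraries where they do the work, as an engineer would, in place of code of your own. Each camera call takes 0.05 s, during which the arm holds its last target. There are 200 camera calls.

## Working session

There is one attempt and no reset: what is moved stays moved. The work goes in short steps, Python scripts to look and compute and a tool call to move; the robot and the scene stay as the last step left them, time stands still between calls to the robot, and variables do not carry over. Pictures are saved under pics/ and viewed, at most 10 in all, crops included, and the job is handed in when it is done.

Besides the shell and the picture viewer there is one more tool, called as name([rows], argument=value, ...), one row to a line, values as JSON. jog_arm: Moves the arm, as the interface text tells. Its arguments: {"type":"object","properties":{"motion":{"type":"array"},"squeeze":{"type":"number"}},"required":["motion"]}

```bash
mkdir -p pics; ls; python3 - <<'E'
from station import ctrl
import cv2,numpy as np
for n in ("top","scene"):
    m=ctrl.camera_model(n); print(n,m["intrinsics"],m["rvec"],m["tvec"])
    im=ctrl.camera(n)[:,:,::-1]; cv2.imwrite(f"pics/{n}_raw.png",im)
    cv2.imwrite(f"pics/{n}0.png",cv2.resize(im,(784,588),interpolation=cv2.INTER_CUBIC))
o=ctrl.get_obs(); print(o)
E
```

```text
pics
top [[403.3925013    0.         272.89278316]
 [  0.         403.3925013  207.10366932]
 [  0.           0.           1.        ]] [ 2.12335994 -2.15813608  0.2006319 ] [-0.01904739  0.60216181  0.90818914]
scene [[462.89577172   0.         276.10689381]
 [  0.         462.89577172 208.58048537]
 [  0.           0.           1.        ]] [ 1.68454772  1.92354446 -0.73835776] [ 0.08256719 -0.41546913  1.47101524]
{'time_s': 0.1, 'qpos': array([-1.35559131e+00,  3.00425479e-01,  1.52151965e+00,  1.14991883e-05,
        1.32067360e+00, -6.66303367e-02]), 'joint_vel': array([ 0.00162396, -0.00179827, -0.00263101,  0.00024557, -0.00252234,
       -0.00118418]), 'tau': array([-1.15995008e-03, -5.32644868e+01, -3.53285229e+01,  7.09000672e-02,
        2.34696642e-02, -5.43078534e-05]), 'ee_pos': array([ 0.15290047, -0.52808077,  0.20493733]), 'eef_rot': array([-3.14056959e+00, -7.94311417e-05,  2.81832458e-01]), 'force': array([ 0.95223409, -0.16627335, -0.25958628]), 'moment': array([ 0.03821839,  0.01011216, -0.00349486]), 'grip_force': 0.0, 'grip_width': 0.09378694003907813}
```

View pics/top0.png

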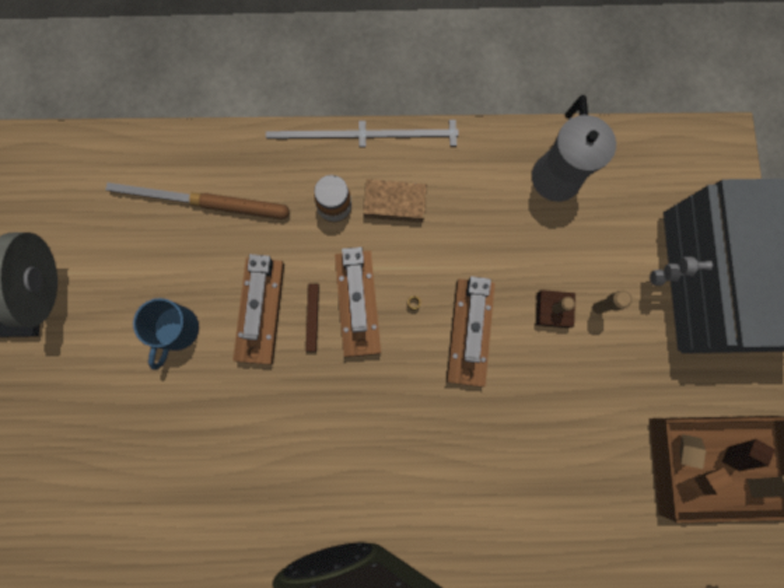

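View pics/scene0.png

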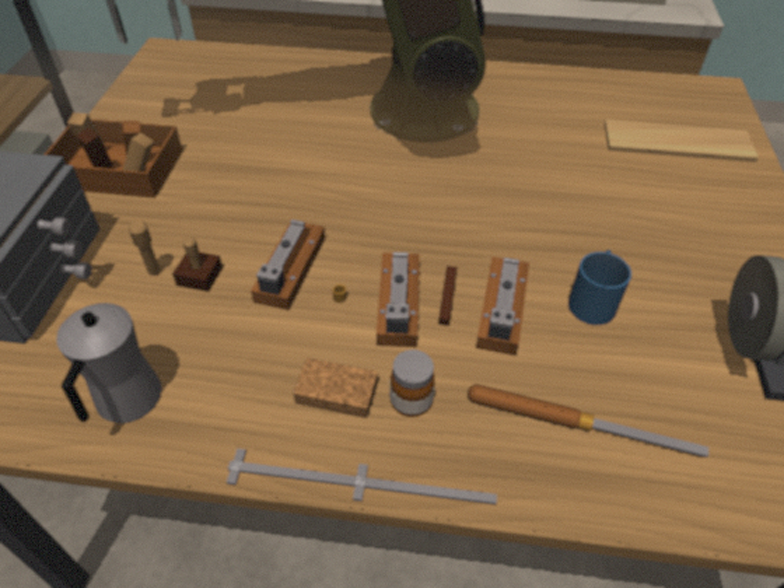

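The top picture looks down with the robot's left on the left. The rivets are at about (254,304), (356,297) and (476,327), and the holes at (252,350), (361,343) and (468,368). There are two candidates for the peg: one in the dark stand at (567,303) and a taller one standing loose at (620,299). By the description I choose the one in the stand, and I'll check it in a close crop.

```bash
cat > h.py <<'E'
import cv2,numpy as np
def cam(m): 
    return np.array(m["intrinsics"]),cv2.Rodrigues(np.array(m["rvec"],float))[0],np.array(m["tvec"],float).ravel()
def at_z(m,uv,z):
    K,R,t=cam(m); d=R.T@np.linalg.inv(K)@np.array([uv[0],uv[1],1.]); c=-R.T@t
    return c+d*(z-c[2])/d[2]
def proj(m,p):
    K,R,t=cam(m); q=K@(R@np.array(p)+t); return q[:2]/q[2]
E
python3 - <<'E'
import cv2,numpy as np
t=cv2.imread("pics/top_raw.png"); s=cv2.imread("pics/scene_raw.png")
a=cv2.resize(t[170:280,160:360],(800,440),interpolation=cv2.INTER_CUBIC)  #4x
b=cv2.resize(t[195:240,375:460],(425,225),interpolation=cv2.INTER_CUBIC) #5x -> below
c=np.zeros((600,800,3),np.uint8); c[:440]=np.clip(a*1.5,0,255); 
b=cv2.resize(t[195:235,375:460],(340,160),interpolation=cv2.INTER_CUBIC); c[440:600,:340]=np.clip(b*1.5,0,255)
d=cv2.resize(s[155:210,80:170],(262,160),interpolation=cv2.INTER_CUBIC); c[440:600,400:662]=np.clip(d*1.5,0,255)
cv2.imwrite("pics/crop1.png",c)
E
```

```text
(no output)
```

View pics/crop1.png

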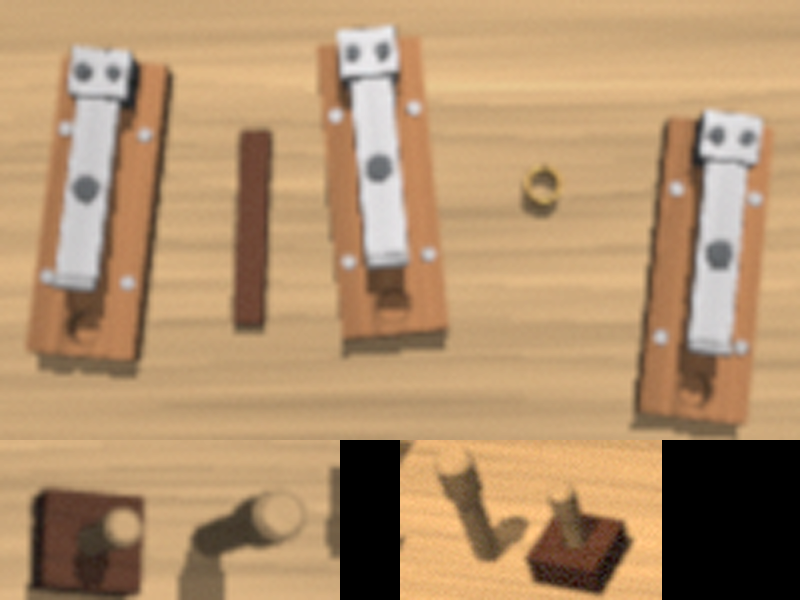

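The crop shows rivets at (85,188), (378,168) and (719,254), and hole mouths near (85,323), (392,300) and (696,388). The peg in the stand has its head top at crop (123,526). It is the smaller of the two, since the loose one is taller and thicker, so that confirms the choice.

```bash
python3 - <<'E'
from station import ctrl
from h import *
m=ctrl.camera_model("top"); sc=ctrl.camera_model("scene")
raw=lambda u,v:((u+.5)/4-.5+160,(v+.5)/4-.5+170)
R=[(85,188),(378,168),(719,254)];H=[(85,323),(392,300),(696,388)]
T=[(77,287),(387,263),(709,351)]; C=[(100,62),(368,38),(730,125)]
sR=[(510,279),(399,285),(286,244)]
for r,h,t,c,s in zip(R,H,T,C,sR):
    r=at_z(m,raw(*r),.068);h=at_z(m,raw(*h),.030);t=at_z(m,raw(*t),.063)
    s=at_z(sc,((s[0]+.5)/1.4-.5,(s[1]+.5)/1.4-.5),.068)
    print("rivet",r.round(4),"scene",s.round(4),"hole",h.round(4),"d",np.linalg.norm((r-h)[:2]).round(4),"yaw to hole",np.degrees(np.arctan2(*(r-h)[1::-1])).round(1),"tip d",np.linalg.norm((r-t)[:2]).round(4),"yaw tip",np.degrees(np.arctan2(*(r-t)[1::-1])).round(1))
p=at_z(m,(375+123.5/4-.5,195+86.5/4-.5),.086);print("peg",p)
ring=[(35,490),(143,497),(138,595),(35,590)]
S=[at_z(m,(375+(u+.5)/4-.5,195+(v-440+50+.5)/4-.5-12.5),.03) for u,v in ring];print(np.round(S,3),np.mean(S,0))
E
```

```text
rivet [0.5797 0.1853 0.068 ] scene [0.5736 0.1885 0.068 ] hole [0.5042 0.1916 0.03  ] d 0.0757 yaw to hole -4.8 tip d 0.0571 yaw tip -4.5
rivet [0.5889 0.0154 0.068 ] scene [0.6097 0.0164 0.068 ] hole [0.5149 0.0089 0.03  ] d 0.0743 yaw to hole 5.0 tip d 0.0553 yaw tip 4.7
rivet [ 0.5355 -0.1815  0.068 ] scene [ 0.5427 -0.1804  0.068 ] hole [ 0.4597 -0.1711  0.03  ] d 0.0765 yaw to hole -7.8 tip d 0.056 yaw tip -7.6
peg [ 0.57032698 -0.33184543  0.086     ]
[[ 0.601 -0.299  0.03 ]
 [ 0.596 -0.365  0.03 ]
 [ 0.536 -0.358  0.03 ]
 [ 0.54  -0.295  0.03 ]] [ 0.56838945 -0.32930075  0.03      ]
```

jog_arm([
  [0,0,0,0,0,0.122,-1],
  [0,0,0,0,0,0.122,-1],
  [0,0,0,0,0,0.122,-1],
  [0.0215,-0.0439,0,0,0,0,-1],
  [0.0215,-0.0439,0,0,0,0,-1],
], squeeze=10)

```text
time_s: 0.6
ee_pos: [0.2032, -0.4433, 0.2046]
eef_rot: [-3.14, 0.001, -0.086]
force: [1.2, -0.4, 0.8]
grip_width: 0.0573
grip_force: 0.0
```

jog_arm([
  [0.0215,-0.0439,0,0,0,0,-1],
  [0.0215,-0.0439,0,0,0,0,-1],
  [0.0215,-0.0439,0,0,0,0,-1],
  [0.0215,-0.0439,0,0,0,0,-1],
  [0.0215,-0.0439,0,0,0,0,-1],
])

```text
time_s: 1.1
ee_pos: [0.3292, -0.2329, 0.2054]
eef_rot: [3.142, -0.0, -0.085]
force: [1.1, -1.0, 0.3]
grip_width: 0.0175
grip_force: 0.0
```

jog_arm([
  [0.0215,-0.0439,0,0,0,0,-1],
  [0.0215,-0.0439,0,0,0,0,-1],
  [0.0215,-0.0439,0,0,0,0,-1],
  [0.0215,-0.0439,0,0,0,0,-1],
  [0.0215,-0.0439,0,0,0,0,-1],
])

```text
time_s: 1.6
ee_pos: [0.4549, -0.023, 0.2054]
eef_rot: [3.142, -0.0, -0.084]
force: [0.6, -0.8, -0.1]
grip_width: 0.0004
grip_force: 0.0
```

jog_arm([
  [0.0214,-0.0436,0,0,0,0,-1],
  [0.0214,-0.0436,0,0,0,0,-1],
  [0.0214,-0.0436,0,0,0,0,-1],
  [0.0214,-0.0436,0,0,0,0,-1],
  [0.0214,-0.0436,0,0,0,0,-1],
])

```text
time_s: 2.1
ee_pos: [0.5798, 0.1851, 0.2051]
eef_rot: [3.141, 0.0, -0.084]
force: [0.2, -0.7, 0.1]
grip_width: 0.0
grip_force: 0.0
```

jog_arm([
  [0,0,0,0,0,0,-1],
  [0,0,0,0,0,0,-1],
])

```text
time_s: 2.3
ee_pos: [0.579, 0.1836, 0.2043]
eef_rot: [3.141, 0.002, -0.083]
force: [-0.8, -0.7, -0.2]
grip_width: 0.0002
grip_force: 0.0
```

```bash
python3 - <<'E'
from station import ctrl
from h import *
m=ctrl.camera_model("wrist"); o=ctrl.get_obs(); im=ctrl.camera("wrist")[:,:,::-1]
print(o["ee_pos"],o["eef_rot"],o["force"]); np.savez("w1.npz",**m)
print([proj(m,p).round(1) for p in [(.5797,.1853,.068),(.504,.1916,.03),(.5889,.0154,.068),o["ee_pos"]]])
cv2.imwrite("pics/w1.png",cv2.resize(im,(784,588),interpolation=cv2.INTER_CUBIC))
E
```

```text
[0.5789753  0.18364915 0.20433453] [ 3.14086417e+00  1.74867269e-03 -8.28072178e-02] [-0.82400823 -0.6644638  -0.24417523]
[array([282.2, 200.5]), array([282.4, 264.7]), array([481.5, 173.6]), array([285.1, 263.9])]
```

View pics/w1.png

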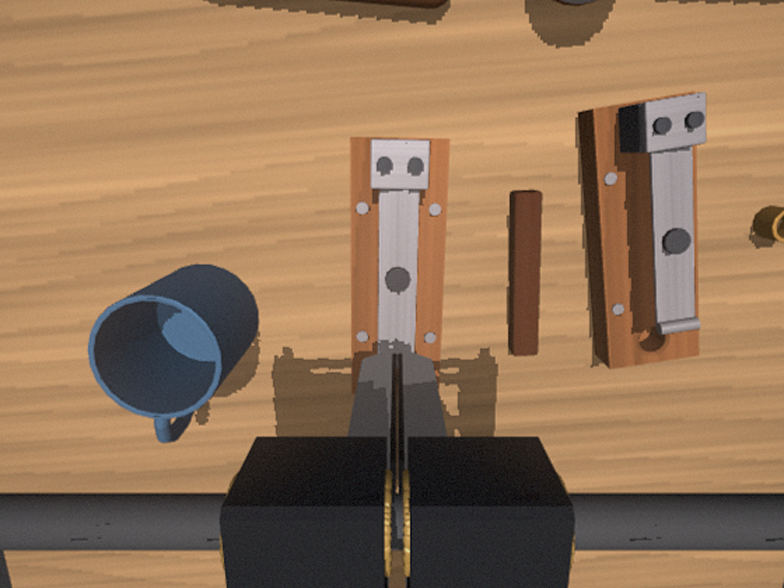

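In the wrist view the left rivet is at (398,279) and the middle one at (677,241), both within 2 px of prediction. The fingertips end at about (397,355), and the mug is clear on the left.

```bash
python3 - <<'E'
from h import *
m=dict(np.load("w1.npz"))
f=lambda u,v,z:at_z(m,((u+.5)/1.4-.5,(v+.5)/1.4-.5),z).round(4)
print(f(398,279,.068),f(677,241,.068),"holeM",f(653,341,.03))
r=f(398,279,.068); print("move",r-np.array([.579,.1836,0]))
E
```

```text
[0.5808 0.1835 0.068 ] [0.5902 0.0139 0.068 ] holeM [0.5114 0.0069 0.03  ]
move [ 0.0018 -0.0001  0.068 ]
```

jog_arm([
  [0.0015,0,0.045,0,0,0,-1],
  [0,0,0.045,0,0,0,-1],
  [0,0,0.027,0,0,0,-1],
  [0,0,0.008,0,0,0,-1],
  [0,0,0,0,0,0,-1],
])

```text
time_s: 2.85
ee_pos: [0.5806, 0.1821, 0.0806]
eef_rot: [3.141, 0.001, -0.085]
force: [-0.9, -0.3, 0.9]
grip_width: 0.0004
grip_force: 0.0
```

jog_arm([
  [0,0,0,0,0,0,-1],
  [0,0,0,0,0,0,-1],
  [0,0,0,0,0,0,-1],
])

```text
time_s: 3.15
ee_pos: [0.5813, 0.1831, 0.0818]
eef_rot: [-3.141, -0.002, -0.084]
force: [-0.0, -0.6, 0.4]
grip_width: 0.0004
grip_force: 0.0
```

jog_arm([
  [0,0,0.005,0,0,0,-1],
  [0,0,0.003,0,0,0,-1],
  [0,0,0.002,0,0,0,-1],
  [0,0,0,0,0,0,-1],
  [0,0,0,0,0,0,-1],
])

```text
time_s: 3.65
ee_pos: [0.5808, 0.183, 0.0704]
eef_rot: [3.142, 0.0, -0.084]
force: [0.6, 0.0, -0.0]
grip_width: 0.0004
grip_force: 0.0
```

jog_arm([
  [0,0,0.001,0,0,0,-1],
  [0,0,0.001,0,0,0,-1],
  [0,0,0,0,0,0,-1],
])

```text
time_s: 3.95
ee_pos: [0.5808, 0.183, 0.0684]
eef_rot: [-3.142, -0.0, -0.084]
force: [-0.4, -0.1, 0.7]
grip_width: 0.0008
grip_force: 0.0
```

jog_arm([
  [0,0,0.001,0,0,0,-1],
  [0,0,0.001,0,0,0,-1],
  [0,0,0,0,0,0,-1],
])

```text
time_s: 4.25
ee_pos: [0.5808, 0.1831, 0.0667]
eef_rot: [-3.141, -0.0, -0.084]
force: [-3.3, -1.2, 5.3]
grip_width: 0.0004
grip_force: 2.7
```

jog_arm([
  [0,0,0.001,0,0,0,-1],
  [0,0,0,0,0,0,-1],
  [0,0,0,0,0,0,-1],
])

```text
time_s: 4.55
ee_pos: [0.5808, 0.1831, 0.066]
eef_rot: [-3.141, -0.0, -0.084]
force: [-4.1, -0.5, 7.6]
grip_width: 0.0012
grip_force: 3.6
```

jog_arm([
  [0,0,0,0,0,0,-1],
  [0,0,0,0,0,0,-1],
  [0,0,0,0,0,0,-1],
  [0,0,0,0,0,0,-1],
  [0,0,0,0,0,0,-1],
])

```text
time_s: 5.05
ee_pos: [0.5808, 0.1831, 0.066]
eef_rot: [-3.141, -0.0, -0.084]
force: [-4.0, -0.1, 7.6]
grip_width: 0.0004
grip_force: 3.6
```

jog_arm([
  [0,0,0,0,0,0,-1],
  [0,0,0,0,0,0,-1],
  [0,0,0,0,0,0,-1],
  [0,0,0,0,0,0,-1],
  [0,0,0,0,0,0,-1],
])

```text
time_s: 5.55
ee_pos: [0.5808, 0.1831, 0.066]
eef_rot: [-3.141, -0.0, -0.084]
force: [-4.0, -0.3, 6.5]
grip_width: 0.001
grip_force: 3.6
```

The left leaf gave about 2.5–3 mm at roughly 8 N, so it is sound. Next is the middle one.

jog_arm([
  [0,0,-0.015,0,0,0,-1],
  [0,0,-0.03,0,0,-0.0855,-1],
  [0,0,-0.015,0,0,-0.0855,-1],
  [-0.0013,0.0424,0,0,0,0,-1],
  [-0.0013,0.0424,0,0,0,0,-1],
])

```text
time_s: 6.05
ee_pos: [0.5858, 0.098, 0.1268]
eef_rot: [3.142, -0.002, 0.089]
force: [0.5, 0.3, -0.2]
grip_width: 0.0004
grip_force: 0.0
```

jog_arm([
  [-0.0013,0.0424,0,0,0,0,-1],
  [-0.0013,0.0424,0,0,0,0,-1],
  [0,0,0.02,0,0,0,-1],
  [0,0,0.02,0,0,0,-1],
  [0,0,0,0,0,0,-1],
])

```text
time_s: 6.55
ee_pos: [0.5892, 0.0133, 0.0838]
eef_rot: [-3.141, 0.003, 0.086]
force: [-0.5, -0.0, -0.2]
grip_width: 0.0003
grip_force: 0.0
```

jog_arm([
  [0,0,0,0,0,0,-1],
  [0,0,0,0,0,0,-1],
  [0,0,0,0,0,0,-1],
])

```text
time_s: 6.85
ee_pos: [0.5908, 0.0139, 0.0866]
eef_rot: [3.141, -0.002, 0.087]
force: [-0.7, -0.2, 0.0]
grip_width: 0.0008
grip_force: 0.0
```

jog_arm([
  [0,0,0.007,0,0,0,-1],
  [0,0,0.005,0,0,0,-1],
  [0,0,0.003,0,0,0,-1],
  [0,0,0,0,0,0,-1],
  [0,0,0,0,0,0,-1],
])

```text
time_s: 7.35
ee_pos: [0.5903, 0.0136, 0.0704]
eef_rot: [-3.142, 0.0, 0.087]
force: [0.1, -0.4, 1.0]
grip_width: 0.0007
grip_force: 0.0
```

jog_arm([
  [0,0,0.001,0,0,0,-1],
  [0,0,0.001,0,0,0,-1],
  [0,0,0,0,0,0,-1],
])

```text
time_s: 7.65
ee_pos: [0.5903, 0.0137, 0.0684]
eef_rot: [-3.142, -0.0, 0.087]
force: [0.0, -1.1, -0.3]
grip_width: 0.0001
grip_force: 0.0
```

jog_arm([
  [0,0,0.001,0,0,0,-1],
  [0,0,0,0,0,0,-1],
  [0,0,0,0,0,0,-1],
])

```text
time_s: 7.95
ee_pos: [0.5903, 0.0136, 0.0676]
eef_rot: [3.142, -0.0, 0.087]
force: [-1.2, -0.7, 2.3]
grip_width: 0.0005
grip_force: 1.3
```

jog_arm([
  [0,0,0.001,0,0,0,-1],
  [0,0,0,0,0,0,-1],
  [0,0,0,0,0,0,-1],
])

```text
time_s: 8.25
ee_pos: [0.5903, 0.0136, 0.0666]
eef_rot: [3.142, -0.0, 0.087]
force: [-2.0, 0.4, 5.0]
grip_width: 0.0005
grip_force: 2.5
```

jog_arm([
  [0,0,0.001,0,0,0,-1],
  [0,0,0,0,0,0,-1],
  [0,0,0,0,0,0,-1],
])

```text
time_s: 8.55
ee_pos: [0.5903, 0.0136, 0.0658]
eef_rot: [3.142, -0.0, 0.087]
force: [-4.1, -0.7, 6.8]
grip_width: 0.0003
grip_force: 3.5
```

jog_arm([
  [0,0,0,0,0,0,-1],
  [0,0,0,0,0,0,-1],
  [0,0,0,0,0,0,-1],
  [0,0,0,0,0,0,-1],
  [0,0,0,0,0,0,-1],
])

```text
time_s: 9.05
ee_pos: [0.5903, 0.0136, 0.0658]
eef_rot: [3.142, 0.0, 0.087]
force: [-2.7, -0.6, 6.6]
grip_width: 0.0004
grip_force: 3.4
```

jog_arm([
  [0,0,0,0,0,0,-1],
  [0,0,0,0,0,0,-1],
  [0,0,0,0,0,0,-1],
  [0,0,0,0,0,0,-1],
  [0,0,0,0,0,0,-1],
])

```text
time_s: 9.55
ee_pos: [0.5903, 0.0136, 0.0658]
eef_rot: [3.142, 0.0, 0.087]
force: [-3.5, -0.6, 6.2]
grip_width: 0.0004
grip_force: 3.4
```

The middle leaf gave about 2.5 mm, so it is sound too. Now the right one.

jog_arm([
  [0,0,-0.015,0,0,0,-1],
  [0,0,-0.035,0,0,0.1115,-1],
  [0,0,-0.02,0,0,0.1115,-1],
  [-0.0053,0.0404,0,0,0,0,-1],
  [-0.0053,0.0404,0,0,0,0,-1],
])

```text
time_s: 10.05
ee_pos: [0.5689, -0.0653, 0.1369]
eef_rot: [3.142, -0.002, -0.134]
force: [0.2, -0.8, 0.7]
grip_width: 0.0004
grip_force: 0.0
```

jog_arm([
  [-0.0053,0.0404,0,0,0,0,-1],
  [-0.0053,0.0404,0,0,0,0,-1],
  [-0.0053,0.0404,0,0,0,0,-1],
  [0,0,0,0,0,0,-1],
  [0,0,0,0,0,0,-1],
])

```text
time_s: 10.55
ee_pos: [0.5366, -0.1834, 0.136]
eef_rot: [-3.142, -0.001, -0.138]
force: [1.1, 1.0, -1.2]
grip_width: 0.0006
grip_force: 0.0
```

```bash
python3 - <<'E'
from station import ctrl
from h import *
m=ctrl.camera_model("wrist"); o=ctrl.get_obs(); im=ctrl.camera("wrist")[:,:,::-1]
print(o["ee_pos"],o["eef_rot"],o["force"]); np.savez("w2.npz",**m)
print([(proj(m,p)*1.4).round(1) for p in [(.5367,-.1831,.068),(.46,-.171,.03),(.572,-.332,.086)]])
cv2.imwrite("pics/w2.png",cv2.resize(im,(784,588),interpolation=cv2.INTER_CUBIC))
E
```

```text
[ 0.53657553 -0.1833663   0.13601527] [-3.14150802e+00 -5.11700967e-04 -1.37796322e-01] [ 1.06896558  1.0468639  -1.2094788 ]
[array([397.7, 314.6]), array([395.2, 419.7]), array([729.5, 203.4])]
```

View pics/w2.png

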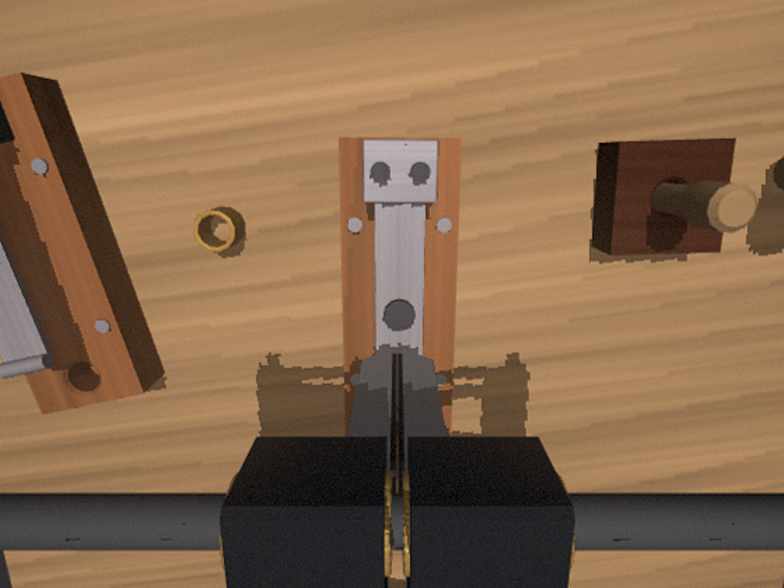

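The right rivet is at (399,314), within 2 px of prediction. The peg's head top is at about (737,206) and its stand spans (595–735,140–253).

jog_arm([
  [0,0,0.03,0,0,0,-1],
  [0,0,0.025,0,0,0,-1],
  [0,0,0.008,0,0,0,-1],
  [0,0,0.002,0,0,0,-1],
  [0,0,0,0,0,0,-1],
])

```text
time_s: 11.1
ee_pos: [0.5372, -0.1825, 0.0713]
eef_rot: [3.141, -0.001, -0.135]
force: [0.4, 0.5, 0.3]
grip_width: 0.0005
grip_force: 0.0
```

jog_arm([
  [0,0,0,0,0,0,-1],
  [0,0,0,0,0,0,-1],
  [0,0,0,0,0,0,-1],
])

```text
time_s: 11.4
ee_pos: [0.5369, -0.183, 0.0711]
eef_rot: [3.141, -0.001, -0.136]
force: [-0.9, 0.3, 0.1]
grip_width: 0.0004
grip_force: 0.0
```

```bash
python3 - <<'E'
from h import *
m=dict(np.load("w2.npz"))
f=lambda u,v,z:at_z(m,((u+.5)/1.4-.5,(v+.5)/1.4-.5),z).round(4)
print("riv",f(399,314,.068),"peg top",f(737,206,.086),"stand",[f(*q,.03) for q in [(613,142),(735,139),(722,253),(607,250)]])
E
```

```text
riv [ 0.537  -0.1837  0.068 ] peg top [ 0.5705 -0.3351  0.086 ] stand [array([ 0.6026, -0.305 ,  0.03  ]), array([ 0.5953, -0.3677,  0.03  ]), array([ 0.5357, -0.3625,  0.03  ]), array([ 0.546 , -0.3001,  0.03  ])]
```

jog_arm([
  [0,0,0.001,0,0,0,-1],
  [0,0,0.001,0,0,0,-1],
  [0,0,0.001,0,0,0,-1],
  [0,0,0.001,0,0,0,-1],
  [0,0,0,0,0,0,-1],
])

```text
time_s: 11.9
ee_pos: [0.5365, -0.1829, 0.0664]
eef_rot: [-3.142, 0.0, -0.136]
force: [-1.1, 0.4, 2.1]
grip_width: 0.0004
grip_force: 1.1
```

jog_arm([
  [0,0,0.001,0,0,0,-1],
  [0,0,0,0,0,0,-1],
  [0,0,0,0,0,0,-1],
])

```text
time_s: 12.2
ee_pos: [0.5366, -0.1829, 0.0655]
eef_rot: [3.142, -0.0, -0.136]
force: [-1.4, 0.3, 2.6]
grip_width: 0.0004
grip_force: 1.5
```

jog_arm([
  [0,0,0.001,0,0,0,-1],
  [0,0,0,0,0,0,-1],
  [0,0,0,0,0,0,-1],
])

```text
time_s: 12.5
ee_pos: [0.5366, -0.1829, 0.0645]
eef_rot: [3.142, 0.0, -0.136]
force: [-2.7, -0.1, 4.1]
grip_width: 0.0003
grip_force: 2.0
```

jog_arm([
  [0,0,0.001,0,0,0,-1],
  [0,0,0.001,0,0,0,-1],
  [0,0,0.001,0,0,0,-1],
  [0,0,0,0,0,0,-1],
  [0,0,0,0,0,0,-1],
])

```text
time_s: 13.0
ee_pos: [0.5367, -0.1829, 0.0616]
eef_rot: [3.142, -0.0, -0.136]
force: [-3.0, 0.8, 5.8]
grip_width: 0.0007
grip_force: 3.4
```

jog_arm([
  [0,0,0.001,0,0,0,-1],
  [0,0,0,0,0,0,-1],
  [0,0,0,0,0,0,-1],
])

```text
time_s: 13.3
ee_pos: [0.5367, -0.1829, 0.0607]
eef_rot: [3.142, -0.0, -0.136]
force: [-3.3, 0.3, 6.9]
grip_width: 0.0004
grip_force: 3.8
```

jog_arm([
  [0,0,0.0003,0,0,0,-1],
  [0,0,0,0,0,0,-1],
  [0,0,0,0,0,0,-1],
  [0,0,0,0,0,0,-1],
  [0,0,0,0,0,0,-1],
])

```text
time_s: 13.8
ee_pos: [0.5367, -0.1829, 0.0604]
eef_rot: [3.142, -0.0, -0.136]
force: [-4.0, 1.0, 8.5]
grip_width: 0.0006
grip_force: 3.9
```

jog_arm([
  [0,0,0,0,0,0,-1],
  [0,0,0,0,0,0,-1],
  [0,0,0,0,0,0,-1],
  [0,0,0,0,0,0,-1],
  [0,0,0,0,0,0,-1],
])

```text
time_s: 14.3
ee_pos: [0.5367, -0.183, 0.0604]
eef_rot: [3.141, -0.0, -0.136]
force: [-4.6, 0.6, 8.0]
grip_width: 0.0005
grip_force: 3.9
```

The right leaf gave about 8 mm at 8–9 N, so it is the soft one. I'll check the loose peg's clearance while lifting towards the small peg.

jog_arm([
  [0,0,-0.02,0,0,0,-1],
  [0,0,-0.04,0,0,0,-1],
  [0,0,-0.03,0,0,0,-1],
  [0.0135,0.0364,0,0,0,0,0],
  [0.0135,0.0364,0,0,0,0,0],
])

```text
time_s: 14.8
ee_pos: [0.5543, -0.2593, 0.1513]
eef_rot: [3.141, -0.002, -0.134]
force: [0.1, 0.5, -0.4]
grip_width: 0.0129
grip_force: 0.0
```

jog_arm([
  [0.0135,0.0364,0,0,0,0,0],
  [0.0135,0.0364,0,0,0,0,0],
  [0,0,0,0,0,0,0],
  [0,0,0,0,0,0,0],
  [0,0,0,0,0,0,0],
])

```text
time_s: 15.3
ee_pos: [0.5704, -0.3335, 0.1499]
eef_rot: [-3.141, 0.0, -0.135]
force: [0.0, -0.7, 0.0]
grip_width: 0.0468
grip_force: 0.0
```

```bash
python3 - <<'E'
from station import ctrl
from h import *
m=ctrl.camera_model("wrist"); o=ctrl.get_obs(); im=ctrl.camera("wrist")[:,:,::-1]
print(o["ee_pos"],o["eef_rot"],o["grip_width"]); np.savez("w3.npz",**m)
print([(proj(m,p)*1.4).round(1) for p in [(.5705,-.3345,.086)]])
cv2.imwrite("pics/w3.png",cv2.resize(im,(784,588),interpolation=cv2.INTER_CUBIC))
E
```

```text
[ 0.5703719  -0.33351246  0.14989699] [-3.14117029e+00  3.21527312e-04 -1.35498883e-01] 0.0468356426877242
[array([400.4, 316.6])]
```

View pics/w3.png

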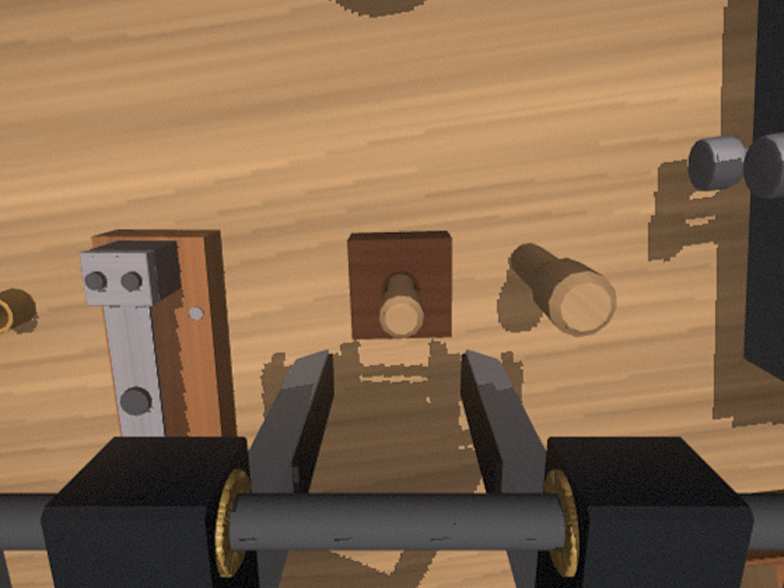

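The small peg's top is at (402,316), as predicted. The loose bigger peg has its foot at about (524,255) and its top at (582,302), so I need its height against the gripper body.

```bash
python3 - <<'E'
from h import *
m=dict(np.load("w3.npz"))
f=lambda u,v,z:at_z(m,((u+.5)/1.4-.5,(v+.5)/1.4-.5),z).round(4)
print("small",f(402,316,.086),"foot",f(524,255,.005))
for z in (.08,.09,.1,.11,.12,.13): print(z,f(582,302,z), f(550,302,z)-f(615,302,z))
E
```

```text
small [ 0.5708 -0.3352  0.086 ] foot [ 0.5749 -0.4133  0.005 ]
0.08 [ 0.5641 -0.4236  0.08  ] [0.0043 0.0317 0.    ]
0.09 [ 0.5674 -0.4204  0.09  ] [0.0041 0.0304 0.    ]
0.1 [ 0.5707 -0.4172  0.1   ] [0.0039 0.0291 0.    ]
0.11 [ 0.574  -0.4139  0.11  ] [0.0039 0.0279 0.    ]
0.12 [ 0.5773 -0.4107  0.12  ] [0.0037 0.0266 0.    ]
0.13 [ 0.5806 -0.4075  0.13  ] [0.0035 0.0253 0.    ]
```

jog_arm([
  [0.0005,0.0015,0.03,0,0,0,0],
  [0,0,0.03,0,0,0,0],
  [0,0,0.027,0,0,0,0],
  [0,0,0.01,0,0,0,0],
  [0,0,0,0,0,0,0],
])

```text
time_s: 15.85
ee_pos: [0.5704, -0.3351, 0.0524]
eef_rot: [-3.141, 0.002, -0.135]
force: [0.1, 0.1, 0.5]
grip_width: 0.0474
grip_force: 0.0
```

jog_arm([
  [0,0,0,0,0,0,0],
  [0,0,0,0,0,0,0],
  [0,0,0,0,0,0,-0.4],
  [0,0,0,0,0,0,-0.7],
  [0,0,0,0,0,0,-1],
], squeeze=12)

```text
time_s: 16.35
ee_pos: [0.5708, -0.3361, 0.0535]
eef_rot: [3.141, -0.0, -0.136]
force: [0.3, 0.5, 0.4]
grip_width: 0.0263
grip_force: 0.0
```

jog_arm([
  [0,0,0,0,0,0,-1],
  [0,0,0,0,0,0,-1],
  [0,0,0,0,0,0,-1],
])

```text
time_s: 16.65
ee_pos: [0.5707, -0.3361, 0.0533]
eef_rot: [3.141, -0.0, -0.136]
force: [-0.2, -0.2, 1.8]
grip_width: 0.0214
grip_force: 12.0
```

jog_arm([
  [0,0,-0.01,0,0,0,-1],
  [0,0,-0.02,0,0,0,-1],
  [0,0,-0.03,0,0,0,-1],
  [0,0,-0.03,0,0,0,-1],
  [0,0,0,0,0,0,-1],
])

```text
time_s: 17.15
ee_pos: [0.5721, -0.3369, 0.1485]
eef_rot: [3.138, -0.007, -0.136]
force: [-0.5, -0.0, -0.7]
grip_width: 0.0217
grip_force: 12.0
```

jog_arm([
  [-0.0264,-0.0214,0,0,0,0,-1],
  [-0.0264,-0.0214,0,0,0,0,-1],
  [-0.0264,-0.0214,0,0,0,0,-1],
  [-0.0264,-0.0214,0,0,0,0,-1],
  [-0.0264,-0.0214,0,0,0,0,-1],
])

```text
time_s: 17.65
ee_pos: [0.4531, -0.211, 0.1429]
eef_rot: [-3.141, 0.0, -0.136]
force: [0.8, 0.0, 1.7]
grip_width: 0.0216
grip_force: 12.0
```

jog_arm([
  [0,0,0,0,0,0,-1],
  [0,0,0,0,0,0,-1],
  [0,0,0,0,0,0,-1],
  [0,0,0,0,0,0,-1],
])

```text
time_s: 18.05
ee_pos: [0.4548, -0.2126, 0.1429]
eef_rot: [-3.142, 0.0, -0.137]
force: [1.2, 0.1, 0.3]
grip_width: 0.0215
grip_force: 12.0
```

```bash
python3 - <<'E'
from station import ctrl
from h import *
m=ctrl.camera_model("wrist"); o=ctrl.get_obs(); im=ctrl.camera("wrist")[:,:,::-1]
print(o["ee_pos"],o["eef_rot"],o["grip_width"]); np.savez("w4.npz",**m)
e=o["ee_pos"]
print([(proj(m,p)*1.4).round(1) for p in [(.4602,-.1727,.030),e-[0,0,.047]]])
cv2.imwrite("pics/w4.png",cv2.resize(im,(784,588),interpolation=cv2.INTER_CUBIC))
E
```

```text
[ 0.45475201 -0.21263295  0.14292385] [-3.14152775e+00  1.93258110e-04 -1.36653245e-01] 0.02147232122584437
[array([327.7, 291.6]), array([398.5, 328.3])]
```

View pics/w4.png

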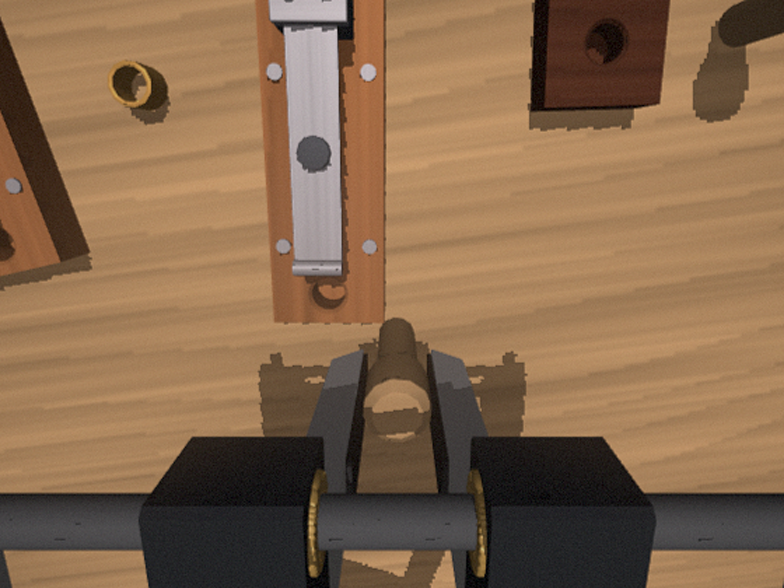

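The hole is at (329,293), within 1.5 px of prediction, and the peg hangs upright with its foot at (398,330). I'll move over the hole.

jog_arm([
  [-0.0004,-0.0198,0,0,0,0,-1],
  [-0.0004,-0.0198,0,0,0,0,-1],
  [0,0,0,0,0,0,-1],
  [0,0,0,0,0,0,-1],
  [0,0,0,0,0,0,-1],
])

```text
time_s: 18.6
ee_pos: [0.459, -0.1735, 0.1431]
eef_rot: [3.142, 0.0, -0.137]
force: [0.2, 0.2, -0.3]
grip_width: 0.0217
grip_force: 12.0
```

jog_arm([
  [0,0,0.02,0,0,0,-1],
  [0,0,0.015,0,0,0,-1],
  [0,0,0.015,0,0,0,-1],
  [0,0,0,0,0,0,-1],
  [0,0,0,0,0,0,-1],
])

```text
time_s: 19.1
ee_pos: [0.459, -0.1733, 0.0935]
eef_rot: [3.142, 0.0, -0.137]
force: [0.1, -0.3, -0.9]
grip_width: 0.0213
grip_force: 12.0
```

jog_arm([
  [0,0,0,0,0,0,-1],
  [0,0,0,0,0,0,-1],
  [0,0,0,0,0,0,-1],
])

```text
time_s: 19.4
ee_pos: [0.4592, -0.1729, 0.0937]
eef_rot: [3.141, -0.001, -0.136]
force: [0.1, -0.6, -0.1]
grip_width: 0.0218
grip_force: 12.0
```

jog_arm([
  [0.0003,0,0.006,0,0,0,-1],
  [0,0,0.005,0,0,0,-1],
  [0,0,0.004,0,0,0,-1],
  [0,0,0.003,0,0,0,-1],
  [0,0,0,0,0,0,-1],
])

```text
time_s: 19.9
ee_pos: [0.459, -0.1727, 0.0746]
eef_rot: [-3.141, 0.001, -0.136]
force: [0.4, 0.3, -0.3]
grip_width: 0.0214
grip_force: 12.0
```

jog_arm([
  [0,0,0.003,0,0,0,-1],
  [0,0,0.003,0,0,0,-1],
  [0,0,0,0,0,0,-1],
])

```text
time_s: 20.2
ee_pos: [0.4591, -0.1727, 0.0688]
eef_rot: [-3.141, 0.001, -0.136]
force: [0.1, 0.4, -0.0]
grip_width: 0.0215
grip_force: 12.0
```

jog_arm([
  [0,0,0.004,0,0,0,-1],
  [0,0,0.004,0,0,0,-1],
  [0,0,0.003,0,0,0,-1],
  [0,0,0.002,0,0,0,-1],
  [0,0,0,0,0,0,-1],
])

```text
time_s: 20.7
ee_pos: [0.4591, -0.1727, 0.0558]
eef_rot: [-3.141, 0.001, -0.136]
force: [-0.3, 0.4, -1.2]
grip_width: 0.0211
grip_force: 12.0
```

jog_arm([
  [0,0,0.001,0,0,0,-1],
  [0,0,0.001,0,0,0,-1],
  [0,0,0,0,0,0,-1],
])

```text
time_s: 21.0
ee_pos: [0.4593, -0.1728, 0.0541]
eef_rot: [3.142, 0.0, -0.136]
force: [0.5, 0.5, -0.8]
grip_width: 0.0214
grip_force: 12.0
```

Within 1 mm of the bottom. Release gently, then rise.

jog_arm([
  [0,0,0.0005,0,0,0,-1],
  [0,0,0,0,0,0,-0.3],
  [0,0,0,0,0,0,0],
  [0,0,0,0,0,0,0],
  [0,0,0,0,0,0,0],
])

```text
time_s: 21.5
ee_pos: [0.4593, -0.1728, 0.0537]
eef_rot: [-3.142, -0.0, -0.136]
force: [-0.2, 0.2, -0.5]
grip_width: 0.0466
grip_force: 0.0
```

jog_arm([
  [0,0,0,0,0,0,0],
  [0,0,0,0,0,0,0],
  [0,0,-0.01,0,0,0,0],
  [0,0,-0.03,0,0,0,0],
  [0,0,-0.04,0,0,0,0],
])

```text
time_s: 22.0
ee_pos: [0.4585, -0.1725, 0.1341]
eef_rot: [-3.141, 0.003, -0.136]
force: [0.8, -0.3, 0.3]
grip_width: 0.0471
grip_force: 0.0
```

jog_arm([
  [-0.03,0,-0.03,0,0,0,0],
  [-0.03,0,-0.02,0,0,0,0],
  [0,0,0,0,0,0,0],
  [0,0,0,0,0,0,0],
])

```text
time_s: 22.4
ee_pos: [0.4001, -0.1648, 0.1844]
eef_rot: [3.141, -0.002, -0.137]
force: [0.3, 0.0, -0.4]
grip_width: 0.047
grip_force: 0.0
```

```bash
python3 - <<'E'
from station import ctrl
from h import *
m=ctrl.camera_model("wrist"); o=ctrl.get_obs(); im=ctrl.camera("wrist")[:,:,::-1]
print(o["time_s"],o["ee_pos"],o["grip_width"],o["force"])
h=np.array([.4595,-.1729,0])
print([(proj(m,h+[0,0,z])*1.4).round(1) for z in (.03,.086)])
t=ctrl.camera("scene")[:,:,::-1]
a=cv2.resize(im,(784,588),interpolation=cv2.INTER_CUBIC)[60:450,100:600]
b=cv2.resize(t[140:260,150:250],(300,360),interpolation=cv2.INTER_CUBIC)
c=np.zeros((390,800,3),np.uint8); c[:,:500]=a; c[:360,500:]=np.clip(b*1.4,0,255)
cv2.imwrite("pics/end.png",c)
E
```

```text
22.4 [ 0.40007169 -0.16483075  0.18443387] 0.046971971837038246 [ 0.25741553  0.03057305 -0.38463458]
[array([397.5, 181.2]), array([397.8, 186.6])]
```

View pics/end.png

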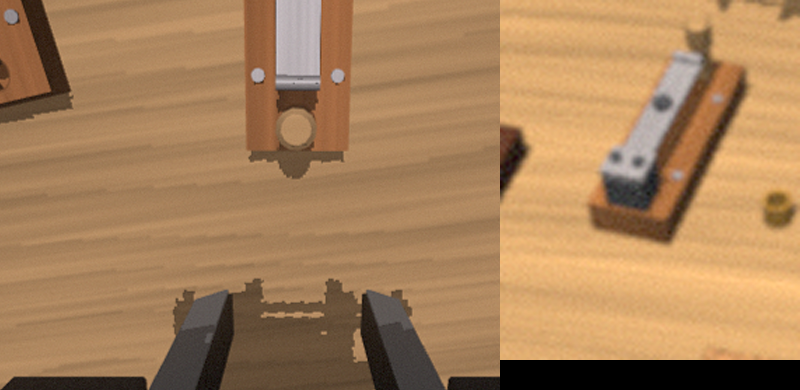

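The peg's head shows at (396,188) in full-picture pixels, against (398,187) predicted for fully seated and upright. The fingers are clear, so I'll hand in.

```bash
python3 -c "
from station import ctrl
print(ctrl.hand_in())"
```

```text
the job is handed in; nothing more can be done
None
```

The right-hand leaf was the soft one (about 8 mm give at 8–9 N, against 2.5–3 mm for the other two); the small peg now stands released, upright and fully down in its block's hole, and I handed the job in at about 22 s, though no verdict was returned.

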